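# Set out the test weights in order beside the balance

## Robot

A 7-joint arm with a two-finger parallel gripper is mounted at the origin on the work surface. World frame = base frame: x ahead of the robot, y to its left, z up, the work surface at z = 0. Lengths are in mm, angles in rad, forces in N, time in s.
With the tool pointing down it reaches from about 400 to 875 mm from the base axis. Payload 4.4 kg.
Tool frame: the origin (TCP) lies on the centre line of the jaws, within the pads' length; the fingertips stand 19 mm ahead of it and the grasp point (between the pads) is the TCP; z points along the fingers, y is the line along which they close (so a half turn about z gives the same grasp; the last joint's range is limited). The gripper opens to 85 mm and grips with 20 to 120 N. Pads are 22 mm wide; open, the fingers measure 114 mm over their backs; the gripper's body (76 mm by 85 mm) begins 54 mm behind the grasp point. The pads swing forward as they close: fully open they stand 13 mm farther back than shut.
Start: joints at [1.176, 0.628, 0.038, 1.517, -0.027, 0.996, -0.02], TCP at [209.917, -615.185, 250.313] pointing down, gripper open.
Joint ranges: [-3.06, 3.06], [-0.37, 2.12], [-1.25, 1.32], [0.18, 2.47], [-1.1, 4.24], [0.23, 1.98], [-2.94, 2.94]. Speed limits (rad/s): [2.57, 2.57, 3.14, 3.14, 3.14, 3.14, 3.14].

## Interface

Orientations are given as [roll, pitch, yaw] about the fixed x, y, z axes, in that order (R = Rz(yaw) Ry(pitch) Rx(roll)).
In Python, from cell import ctrl, viewer, silhouettes gives the robot as it stands.
- The arm moves only by the shell command python3 -m creep 'ROWS'. ROWS is JSON, a list of rows, each an object with "jaw": the gripper command: -1 is shut, 1 is fully open, values between are in proportion; "xyz": the shift along the tool's x, y, z in mm, a list of three; "angular": the turn, a rotation vector about the tool's x, y, z in rad, a list of three. In form: [{"jaw": jaw, "xyz": [tx, ty, tz], "angular": [rx, ry, rz]}, ...]. A call has 1 to 12 rows; each row is the pose to reach, as a shift and turn from the pose commanded when the call began, along the tool's axes at that moment; what a row does not reach only later rows make up. A row lasts 1/8 s, in which the tool goes at most 62.5 mm and 10.7 degrees, less where a joint would pass 70% of its speed; a pose out of reach is approached as far as the arm can. A call with a gripper value outside its range is refused whole. The fingers move at their own pace and stop on an object; the grip force is fixed at half the most. Time passes only in rows, so rows that repeat a pose let the fingers close. It gives the time, the measured TCP pose, the force, the opening and the grip force at its end, in the units of the state.
- ctrl.read_state(): the state, without advancing time (a new reading comes with each control period).
- viewer.get_image(name): name is "scene" or "top"; returns (picture, depth): 420x560x3 uint8, red, green, blue; 420x560 float32, mm along the optical axis (not along the pixel's ray), 0 where there is no reading.
- viewer.camera_model(name): a dict with "fx", "fy", "cx", "cy" (pixels), "dist" ([k1, k2, p1, p2, k3] as OpenCV has them; the pictures are not rectified), "T" (4x4, takes a point from camera to world coordinates). Camera axes: x right, y down, z forward; pixel columns grow to the right and rows downward; lengths in mm; the calibration is good to about 2 mm. A picture is of the moment at which its call begins. camera_model takes no time and is no camera call.
- ctrl.finish_job(): hands the job in; it is judged then, once.
Trained networks look in the newest picture that a camera, given by its name, has taken for a name from the list of things; names that differ only in an ending like _2 or _b are one class to them, and where a whole thing is asked for, a point or a joint stands for the part that bears it (a point fixed in the world has none). Each returns a list of dicts, best first, with "score" (0 to 1); they miss things now and then, are a little off and sometimes report something else, mostly with a low value. They report only what shows in the picture. A call takes as long as a camera call.
- silhouettes(camera, target): "pixels" (420x560 bool, what is visible of it) and "xy" ([column, row] in pixels, amid what is visible of it).
The state is a dict: "clock": time; "qpos": joint angles; "qd": joint speeds; "tau": joint torques, N m; "eef_pos": TCP position; "tool_rot": TCP orientation; "force": force on the tool from outside, world axes, zero at the start; "torque": the same for the moment, N m; "width": finger opening in mm; "gripper_force": force on a finger pad.
Only numpy, scipy, OpenCV 4.12 (cv2) and the standard library are available. Lean on these libraries where they do the work, as an engineer would, in place of code of your own. Each camera call takes 0.05 s, during which the arm holds its last target. There are 200 camera calls.

## Task

Get the weights ready for checking the balance: stand all four steel weights in a row on the weight stand, one upright in the middle of each felt rest, in order of size with the largest at the end nearest the balance and the smallest at the far end. Set each one down gently, without dropping it or tipping it over, and do not shift or knock over the amber jar that stands among them.

Things in the scene. Friction and masses are not known exactly. Their poses are not given: they have to be found in the camera images.
- w500: the 500 g weight, largest of four loose stainless-steel knob weights standing on the black bench in front of the stand: plain upright cylinder 38 mm in diameter and 47 mm high, above it a thin neck and a round knob 22 mm in diameter; 66 mm high in all, 500 g. Origin: centre of the underside, z up; it is round, its x and y axes mean nothing.
- w200: the 200 g weight, second largest of four loose stainless-steel knob weights standing on the black bench in front of the stand: plain upright cylinder 28 mm in diameter and 35 mm high, above it a thin neck and a round knob 16 mm in diameter; 49 mm high in all, 200 g. Origin: centre of the underside, z up; it is round, its x and y axes mean nothing.
- w100: the 100 g weight, second smallest of four loose stainless-steel knob weights standing on the black bench in front of the stand: plain upright cylinder 22 mm in diameter and 28 mm high, above it a thin neck and a round knob 13 mm in diameter; 40 mm high in all, 100 g. Origin: centre of the underside, z up; it is round, its x and y axes mean nothing.
- w50: the 50 g weight, smallest of four loose stainless-steel knob weights standing on the black bench in front of the stand: plain upright cylinder 18 mm in diameter and 21.5 mm high, above it a thin neck and a round knob 10 mm in diameter; 31 mm high in all, 50 g. Origin: centre of the underside, z up; it is round, its x and y axes mean nothing.
- rest_1: dark grey round felt rest, 48 mm in diameter, at the right-hand end (-y) of a straight row of four alike, 75 mm apart, flush in the flat top of the weight stand, a fixed pale beech board 320 x 75 x 12 mm. Origin: centre of the felt, on the board's top, 12 mm above the bench; x across the board, away from the robot, y along the row to the left, z up.
- rest_2: dark grey round felt rest, 48 mm in diameter, at place 2 counted from the right (-y) end of a straight row of four alike, 75 mm apart, flush in the flat top of the weight stand, a fixed pale beech board 320 x 75 x 12 mm. Origin: centre of the felt, on the board's top, 12 mm above the bench; x across the board, away from the robot, y along the row to the left, z up.
- rest_3: dark grey round felt rest, 48 mm in diameter, at place 3 counted from the right (-y) end of a straight row of four alike, 75 mm apart, flush in the flat top of the weight stand, a fixed pale beech board 320 x 75 x 12 mm. Origin: centre of the felt, on the board's top, 12 mm above the bench; x across the board, away from the robot, y along the row to the left, z up.
- rest_4: dark grey round felt rest, 48 mm in diameter, at the left-hand end (+y) of a straight row of four alike, 75 mm apart, flush in the flat top of the weight stand, a fixed pale beech board 320 x 75 x 12 mm. Origin: centre of the felt, on the board's top, 12 mm above the bench; x across the board, away from the robot, y along the row to the left, z up.
- balance: precision balance, a light-coloured housing 270 mm deep (x) and 195 mm wide (y) with a display at the front and a round steel pan 150 mm in diameter; 82 mm high. Fixed beside one end of the weight stand, on the left (+y) or the right (-y), varying from start to start; on the other side is a dark readout instrument. Origin: centre of the underside.
- jar: small closed jar of amber glass with a black cap and paper label, 42 mm in diameter, 48 mm high, 90 g, loose, standing on the bench among the weights. Origin: centre of the underside, z up. A white and blue carton 46 x 30 mm and 36 mm high stands among them too and has no part in the job.

How it is judged:
By the outcome, as a careful person would: the job done as asked, in the order asked, and still so for the second after the job is handed in, with the robot touching nothing.
It also fails if it takes over 102 s, if anything falls off the work surface, if the arm or the gripper's body presses on something with over 40 N, if the wrist force passes 120 N, or if a joint passes its speed limit or range.

## Working session

There is one attempt and no reset: what is moved stays moved. The work goes in short steps, Python scripts to look and compute and a shell command to move; the robot and the scene stay as the last step left them, time stands still between calls to the robot, and variables do not carry over. Pictures are saved under pics/ and viewed, at most 14 in all, crops included, and the job is handed in when it is done.

```bash
mkdir -p pics; ls
python3 - <<'E'
from cell import ctrl, viewer, silhouettes
import cv2,numpy as np
for n in ("scene","top"):
    im,d=viewer.get_image(n); cv2.imwrite(f"pics/{n}0.png",im[:,:,::-1]); m=viewer.camera_model(n); print(n,m["T"].round(2).tolist(),m["fx"])
s=ctrl.read_state();print(s["clock"],s["eef_pos"],s["tool_rot"],s["width"])
E
```

```text
pics
scene [[-0.84, 0.31, -0.45, 1134.19], [0.55, 0.47, -0.69, 891.64], [0.0, -0.83, -0.56, 769.68], [0.0, 0.0, 0.0, 1.0]] 466.4473733672157
top [[0.03, -0.99, 0.13, 368.24], [-1.0, -0.03, 0.0, 3.3], [0.0, -0.13, -0.99, 1395.11], [0.0, 0.0, 0.0, 1.0]] 495.35058633719586
0.1 [ 209.76266146 -614.67967642  249.501707  ] [-3.13991530e+00  2.90856434e-05  3.28834954e-01] 85.46645257403854
```

View pics/top0.png

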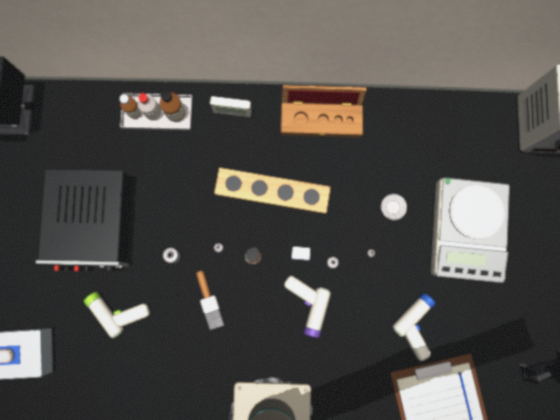

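View pics/scene0.png

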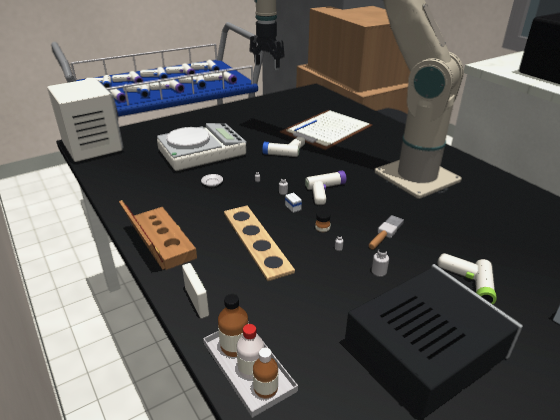

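The balance is on the right (-y), so w500 goes to rest_1. In the top view I take the weights to be at about (170,255) w500, (333,262) w200, (218,247) w100 and (371,253) w50. The jar is at (253,256), the carton at (301,253), and the rests run from (234,183) to (311,197).

```bash
cat > h.py <<'E'
from cell import ctrl, viewer, silhouettes
import cv2,numpy as np
from scipy.optimize import least_squares
DIM={"w500":(38,47,22,66),"w200":(28,35,16,49),"w100":(22,28,13,40),"w50":(18,21.5,10,31),"jar":(42,48,30,48)}
def proj(n,P):
    m=viewer.camera_model(n);Ti=np.linalg.inv(m["T"])
    K=np.array([[m["fx"],0,m["cx"]],[0,m["fy"],m["cy"]],[0,0,1]])
    return cv2.projectPoints(np.float64(P),cv2.Rodrigues(Ti[:3,:3])[0],Ti[:3,3],K,np.float64(m["dist"]))[0][:,0]
def ray(n,uv,z):
    m=viewer.camera_model(n);K=np.array([[m["fx"],0,m["cx"]],[0,m["fy"],m["cy"]],[0,0,1]])
    p=cv2.undistortPoints(np.float64(uv).reshape(1,1,2),K,np.float64(m["dist"]))[0,0]
    d=m["T"][:3,:3]@[p[0],p[1],1];o=m["T"][:3,3];return (o+d*(z-o[2])/d[2])
def model(k,x,y,z0):
    D,h,kd,H=DIM[k];a=np.linspace(0,2*np.pi,40,endpoint=False);c=np.c_[np.cos(a),np.sin(a)]
    parts=[np.vstack([np.c_[c*D/2,0*a],np.c_[c*D/2,0*a+h]])]
    u=np.linspace(-1.5,1.5,9);r=kd/2
    parts.append(np.vstack([np.c_[c*r*np.cos(t),0*a+H-r+r*np.sin(t)] for t in u]))
    return [p+[x,y,z0] for p in parts]
def cen(n,k,x,y,z0):
    im=np.zeros((420*8,560*8),np.uint8)
    for p in model(k,x,y,z0):
        q=proj(n,p);cv2.fillConvexPoly(im,cv2.convexHull(np.int32((q+.5)*8)),1)
    m=cv2.moments(im,True);return np.array([m["m10"]/m["m00"],m["m01"]/m["m00"]])/8-.5
def locate(n,k,z0=0,pick=None):
    L=silhouettes(n,k)
    out=[]
    for r in L[:3]:
        px=r["pixels"];v,u=np.nonzero(px);c=np.array([u.mean(),v.mean()]);p=ray(n,c,z0+20)[:2]
        if k in DIM:
            for _ in range(4):
                e=c-cen(n,k,*p,z0);p=p+(ray(n,c,z0+20)-ray(n,c-e,z0+20))[:2]
        else: p=ray(n,c,z0)[:2]
        out.append((round(float(r["score"]),2),c.round(1).tolist(),int(px.sum()),p.round(1).tolist()))
    return out
E
python3 - <<'E'
from h import *
for n in ("top","scene"):
    viewer.get_image(n)
    for k in ("w500","w200","w100","w50","jar"):print(n,k,locate(n,k))
    L=silhouettes(n,"rest_1")
    for r in L[:6]:
        v,u=np.nonzero(r["pixels"]);print(n,"rest",round(r["score"],2),u.mean(),v.mean(),len(u),ray(n,[u.mean(),v.mean()],12).round(1)[:2])
print(ctrl.read_state()["clock"])
E
```

```text
top w500 [(0.69, [171.7, 254.7], 163, [443.9, 287.9]), (0.63, [218.4, 246.8], 62, [469.3, 159.5]), (0.4, [331.6, 261.9], 67, [436.2, -154.4])]
top w200 [(0.69, [171.7, 254.7], 163, [444.3, 289.4]), (0.63, [218.4, 246.8], 62, [469.8, 160.3]), (0.4, [331.6, 261.9], 67, [436.6, -155.2])]
top w100 [(0.69, [171.7, 254.7], 163, [444.5, 290.1]), (0.63, [218.4, 246.8], 62, [470.1, 160.8]), (0.4, [331.6, 261.9], 67, [436.8, -155.7])]
top w50 [(0.69, [171.7, 254.7], 163, [444.6, 290.9]), (0.63, [218.4, 246.8], 62, [470.4, 161.2]), (0.4, [331.6, 261.9], 67, [437.0, -156.1])]
top jar [(0.44, [252.3, 255.1], 188, [448.7, 64.5])]
top rest 0.77 232.44588744588745 182.8874458874459 231 [653.7 128.9]
top rest 0.73 258.46666666666664 187.0952380952381 210 [643.5  54.5]
top rest 0.63 310.75961538461536 196.03365384615384 208 [621.9 -94.5]
top rest 0.5 284.29383886255926 191.81516587677726 211 [632.  -19.2]
scene w500 [(0.76, [380.1, 262.9], 338, [440.0, 290.2]), (0.41, [338.5, 243.2], 96, [476.0, 172.6])]
scene w200 [(0.76, [380.1, 262.9], 338, [433.9, 285.0]), (0.41, [338.5, 243.2], 96, [470.1, 166.2])]
scene w100 [(0.76, [380.1, 262.9], 338, [430.7, 282.2]), (0.41, [338.5, 243.2], 96, [467.0, 162.9])]
scene w50 [(0.76, [380.1, 262.9], 338, [427.2, 279.2]), (0.41, [338.5, 243.2], 96, [463.8, 159.3])]
scene jar [(0.69, [322.6, 220.7], 274, [446.9, 67.1])]
scene rest 0.75 273.0217391304348 261.5380434782609 184 [650.2 128.3]
scene rest 0.64 262.034965034965 244.6083916083916 143 [637.3  54.2]
scene rest 0.47 250.9672131147541 229.5655737704918 122 [627.8 -19.9]
0.8
```

```bash
cat >> h.py <<'E'
from scipy.spatial.transform import Rotation as R
def go(*T):
    s=ctrl.read_state();A=R.from_euler("xyz",s["tool_rot"])
    print("at",s["eef_pos"].round(1),s["tool_rot"].round(3),"w",round(s["width"],1),"F",np.round(s["force"],1),"q",np.round(s["qpos"],2),"t",round(s["clock"],2))
    for t in T: print(t,"->",A.inv().apply(np.array(t)-s["eef_pos"]).round(1))
def blob(n,uv,k,z0=0,r=14,thr=60):
    im,d=viewer.get_image(n);u0,v0=uv;g=im[v0-r:v0+r+1,u0-r:u0+r+1].max(2)
    c,l,st,ce=cv2.connectedComponentsWithStats((g>thr).astype(np.uint8))
    i=1+st[1:,4].argmax();c=ce[i]+[u0-r,v0-r];p=ray(n,c,z0+20)[:2]
    for _ in range(4):
        e=c-cen(n,k,*p,z0);p=p+(ray(n,c,z0+20)-ray(n,c-e,z0+20))[:2]
    m=viewer.camera_model(n);D=d[v0-r:v0+r+1,u0-r:u0+r+1];D=D[D>0]
    print(n,k,c.round(1),"area",st[i,4],p.round(1),"height",round(float(np.median(D)-D.min()),1))
E
python3 - <<'E'
from h import *
for k,t,s in (("w500",(171,255),(380,263)),("w200",(333,262),(283,187)),("w100",(218,247),(339,243)),("w50",(371,253),(257,177))):
    blob("top",t,k); blob("scene",s,k,r=11 if k!="w500" else 16)
go((437,-155,120),(437,-155,23))
E
```

```text
top w500 [170.5 255. ] area 249 [443.  291.3] height 66.6
scene w500 [379.9 263.3] area 362 [441.4 291.2] height 40.8
top w200 [332.3 262. ] area 146 [ 436.2 -157.3] height 49.8
scene w200 [285.1 189.4] area 183 [ 436.5 -136.2] height 103.0
top w100 [218.  247.1] area 95 [469.3 161.7] height 41.8
scene w100 [338.6 243.3] area 107 [467.  163.4] height 35.3
top w50 [370.7 252.7] area 71 [ 465.5 -265.7] height 31.1
scene w50 [257.  176.8] area 45 [ 462.8 -262.4] height 57.5
at [ 209.9 -615.2  250.3] [ 3.142 -0.     0.329] w 85.6 F [ 0.6  0.1 -0. ] q [ 1.18  0.63  0.04  1.52 -0.03  1.   -0.02] t 1.2
(437, -155, 120) -> [ 363.5 -362.2  130.3]
(437, -155, 23) -> [ 363.5 -362.2  227.3]
```

```bash
python3 -m creep '[{"jaw":0.1,"xyz":[362,-361,130],"angular":[0,0,0]},{"jaw":0.1,"xyz":[362,-361,130],"angular":[0,0,0]},{"jaw":0.1,"xyz":[362,-361,130],"angular":[0,0,0]},{"jaw":0.1,"xyz":[362,-361,130],"angular":[0,0,0]},{"jaw":0.1,"xyz":[362,-361,130],"angular":[0,0,0]},{"jaw":0.1,"xyz":[362,-361,130],"angular":[0,0,0]},{"jaw":0.1,"xyz":[362,-361,130],"angular":[0,0,0]},{"jaw":0.1,"xyz":[362,-361,130],"angular":[0,0,0]},{"jaw":0.1,"xyz":[362,-361,130],"angular":[0,0,0]},{"jaw":0.1,"xyz":[362,-361,130],"angular":[0,0,0]},{"jaw":0.1,"xyz":[362,-361,130],"angular":[0,0,0]},{"jaw":0.1,"xyz":[362,-361,130],"angular":[0,0,0]}]'
python3 - <<'E'
from h import *
go((436,-157,120),(436,-157,23))
im,d=viewer.get_image("scene");cv2.imwrite("pics/a.png",cv2.resize(im[90:300,150:430,::-1],None,fx=2.8,fy=2.8))
E
```

```text
clock: 2.7
eef_pos: [435.5, -158.3, 120.7]
tool_rot: [3.141, -0.0, 0.326]
force: [0.3, -0.5, -0.5]
width: 46.6
gripper_force: 0.0
at [ 435.5 -158.3  120.7] [ 3.141 -0.     0.326] w 46.6 F [ 0.3 -0.5 -0.5] q [ 0.24  0.59  0.07  2.14 -0.09  0.41 -0.86] t 2.7
(436, -157, 120) -> [ 0.9 -1.1  0.7]
(436, -157, 23) -> [ 0.8 -1.2 97.7]
```

View pics/a.png

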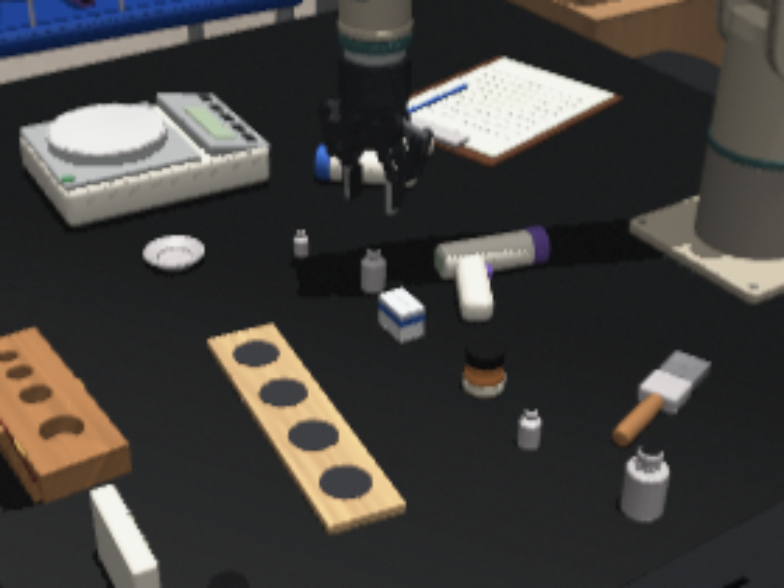

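The jaws are above w200 (crop 373,270), and the carton is clear.

```bash
python3 -m creep '[{"jaw":0.1,"xyz":[1,-1,50],"angular":[0,0,0]},{"jaw":0.1,"xyz":[1,-1,85],"angular":[0,0,0]},{"jaw":0.1,"xyz":[1,-1,96],"angular":[0,0,0]},{"jaw":0.1,"xyz":[1,-1,96],"angular":[0,0,0]},{"jaw":-1,"xyz":[1,-1,96],"angular":[0,0,0]},{"jaw":-1,"xyz":[1,-1,96],"angular":[0,0,0]},{"jaw":-1,"xyz":[1,-1,96],"angular":[0,0,0]},{"jaw":-1,"xyz":[1,-1,96],"angular":[0,0,0]},{"jaw":-1,"xyz":[1,-1,96],"angular":[0,0,0]}]'
python3 - <<'E'
from h import *
go((631,-20,130))
E
```

```text
clock: 3.88
eef_pos: [436.7, -155.4, 24.5]
tool_rot: [-3.142, -0.0, 0.329]
force: [0.3, -0.2, -2.0]
width: 26.6
gripper_force: 59.0
at [ 436.7 -155.4   24.5] [-3.142 -0.     0.329] w 26.6 F [ 0.3 -0.2 -2. ] q [ 0.12  0.8   0.23  2.18 -0.8   0.24 -0.17] t 3.88
(631, -20, 130) -> [ 227.7  -65.4 -105.5]
```

```bash
python3 -m creep '[{"jaw":-1,"xyz":[0,0,-30],"angular":[0,0,0]},{"jaw":-1,"xyz":[0,0,-80],"angular":[0,0,0]},{"jaw":-1,"xyz":[40,-11,-90],"angular":[0,0,0]},{"jaw":-1,"xyz":[95,-27,-90],"angular":[0,0,0]},{"jaw":-1,"xyz":[150,-43,-90],"angular":[0,0,0]},{"jaw":-1,"xyz":[200,-57,-90],"angular":[0,0,0]},{"jaw":-1,"xyz":[228,-65,-80],"angular":[0,0,0]},{"jaw":-1,"xyz":[228,-65,-50],"angular":[0,0,0]},{"jaw":-1,"xyz":[228,-65,-40],"angular":[0,0,0]},{"jaw":-1,"xyz":[228,-65,-40],"angular":[0,0,0]}]'
python3 - <<'E'
from h import *
go((631,-20,60),(631,-20,37))
im,d=viewer.get_image("top");cv2.imwrite("pics/b.png",np.hstack([cv2.resize(im[150:240,200:340,::-1],(390,250)),cv2.resize(viewer.get_image("scene")[0][170:300,180:380,::-1],(390,250))]))
E
```

```text
clock: 5.12
eef_pos: [630.4, -20.7, 63.8]
tool_rot: [-3.141, 0.002, 0.328]
force: [-0.2, 0.3, -1.9]
width: 26.1
gripper_force: 59.6
at [630.4 -20.7  63.8] [-3.141e+00  2.000e-03  3.280e-01] w 26.1 F [-0.2  0.3 -1.9] q [-0.33  0.91  0.55  1.72 -0.68  0.71 -0.66] t 5.12
(631, -20, 60) -> [ 0.8 -0.5  3.8]
(631, -20, 37) -> [ 0.9 -0.5 26.8]
```

View pics/b.png

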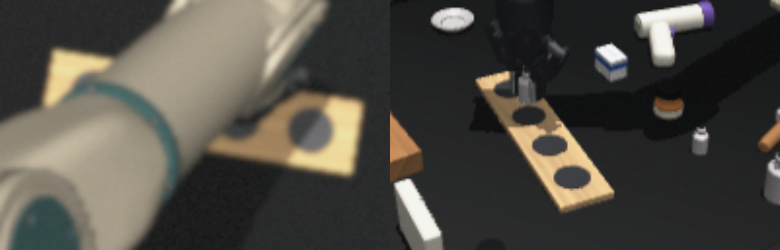

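The w200 hangs upright above the second felt from the right. Lowering it gently now.

```bash
python3 -m creep '[{"jaw":-1,"xyz":[1,-0.5,12],"angular":[0,0,0]},{"jaw":-1,"xyz":[1,-0.5,21],"angular":[0,0,0]},{"jaw":-1,"xyz":[1,-0.5,24],"angular":[0,0,0]},{"jaw":-1,"xyz":[1,-0.5,25.5],"angular":[0,0,0]},{"jaw":-1,"xyz":[1,-0.5,26.5],"angular":[0,0,0]},{"jaw":-1,"xyz":[1,-0.5,27],"angular":[0,0,0]},{"jaw":-1,"xyz":[1,-0.5,27],"angular":[0,0,0]}]'
```

```text
clock: 6.1
eef_pos: [632.3, -19.4, 37.4]
tool_rot: [3.142, -0.0, 0.329]
force: [0.0, 0.2, -2.2]
width: 26.3
gripper_force: 59.6
```

```bash
python3 -m creep '[{"jaw":-1,"xyz":[0,0,0.6],"angular":[0,0,0]},{"jaw":-1,"xyz":[0,0,1.0],"angular":[0,0,0]},{"jaw":-1,"xyz":[0,0,1.0],"angular":[0,0,0]}]'
```

```text
clock: 6.48
eef_pos: [632.2, -19.4, 36.5]
tool_rot: [-3.142, -0.0, 0.329]
force: [0.3, 0.3, -0.4]
width: 26.5
gripper_force: 59.8
```

Contact: the force went from -2.2 to -0.4. Releasing, rising, and moving toward w50.

```bash
python3 -m creep '[{"jaw":-0.1,"xyz":[0,0,0],"angular":[0,0,0]},{"jaw":-0.1,"xyz":[0,0,0],"angular":[0,0,0]},{"jaw":-0.1,"xyz":[0,0,0],"angular":[0,0,0]},{"jaw":-0.1,"xyz":[0,0,-20],"angular":[0,0,0]},{"jaw":-0.1,"xyz":[0,0,-60],"angular":[0,0,0]},{"jaw":-0.1,"xyz":[0,0,-100],"angular":[0,0,0]}]'
python3 - <<'E'
from h import *
im,d=viewer.get_image("scene");blob("scene",(249,222),"w200",12,8,130)
im,d=viewer.get_image("scene");cv2.imwrite("pics/c.png",cv2.resize(im[180:290,200:320,::-1],(600,550)))
go((464.5,-264.5,120),(464.5,-264.5,22.5))
E
```

```text
clock: 7.22
eef_pos: [632.3, -19.8, 138.7]
tool_rot: [3.141, -0.001, 0.328]
force: [0.2, 1.8, -0.4]
width: 38.1
gripper_force: 0.0
scene w200 [253.9 217.8] area 20 [605.5 -40.5] height 36.7
at [634.1 -19.9 140.1] [ 3.139 -0.006  0.329] w 38.2 F [-0.9  0.5 -0.2] q [-0.37  0.82  0.62  1.68 -0.61  0.84 -0.72] t 7.38
(464.5, -264.5, 120) -> [-239.6  176.7   19.1]
(464.5, -264.5, 22.5) -> [-240.1  176.5  116.6]
```

View pics/c.png

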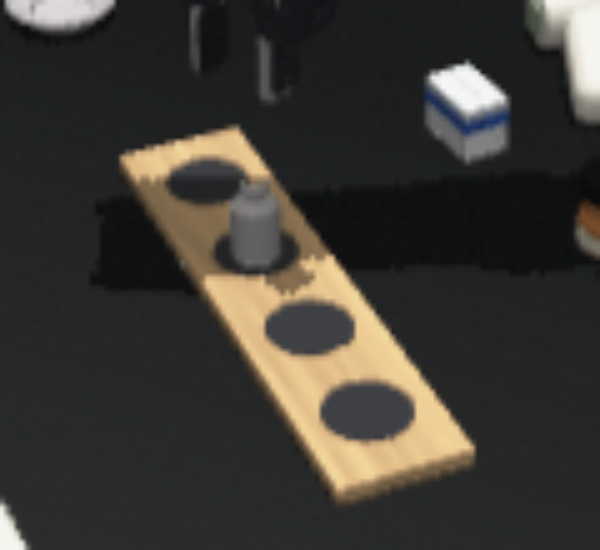

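w200 stands upright, centred on the second rest (crop 255,258, felt centre 257,250). Next is w50.

```bash
python3 -m creep '[{"jaw":-0.1,"xyz":[-50,37,4],"angular":[0,0,0]},{"jaw":-0.1,"xyz":[-100,74,8],"angular":[0,0,0]},{"jaw":-0.1,"xyz":[-150,111,12],"angular":[0,0,0]},{"jaw":-0.1,"xyz":[-200,148,16],"angular":[0,0,0]},{"jaw":-0.1,"xyz":[-240,177,19],"angular":[0,0,0]},{"jaw":-0.1,"xyz":[-240,177,19],"angular":[0,0,0]},{"jaw":-0.1,"xyz":[-240,177,60],"angular":[0,0,0]},{"jaw":-0.1,"xyz":[-240,177,60],"angular":[0,0,0]},{"jaw":-0.1,"xyz":[-240,177,60],"angular":[0,0,0]}]'
python3 - <<'E'
from h import *
im,d=viewer.get_image("scene");cv2.imwrite("pics/d.png",cv2.resize(im[130:210,200:320,::-1],(600,400)))
go((464.5,-264.5,22))
E
```

```text
clock: 8.5
eef_pos: [462.7, -264.0, 76.9]
tool_rot: [-3.142, -0.0, 0.33]
force: [-0.6, 0.4, 0.0]
width: 38.4
gripper_force: 0.0
at [ 463.  -264.3   77.3] [ 3.141e+00 -1.000e-03  3.300e-01] w 38.3 F [-0.  -0.  -0.6] q [ 0.17  0.78  0.46  1.99 -0.67  0.52 -0.13] t 8.55
(464.5, -264.5, 22) -> [ 1.3  0.6 55.3]
```

View pics/d.png

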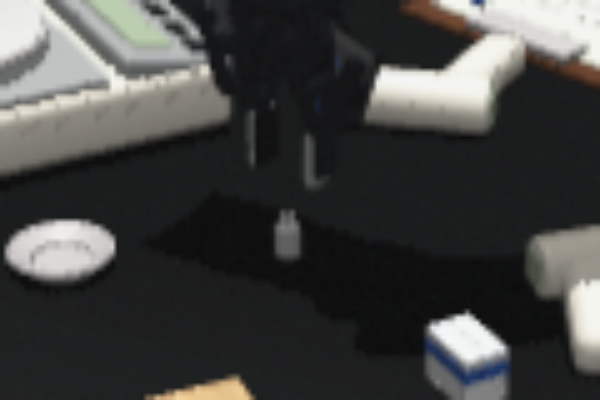

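The w50 (crop 287,240) sits below and midway between the two fingers.

```bash
python3 -m creep '[{"jaw":-0.1,"xyz":[1.3,0.6,35],"angular":[0,0,0]},{"jaw":-0.1,"xyz":[1.3,0.6,50],"angular":[0,0,0]},{"jaw":-0.1,"xyz":[1.3,0.6,55],"angular":[0,0,0]},{"jaw":-0.1,"xyz":[1.3,0.6,55],"angular":[0,0,0]},{"jaw":-1,"xyz":[1.3,0.6,55],"angular":[0,0,0]},{"jaw":-1,"xyz":[1.3,0.6,55],"angular":[0,0,0]},{"jaw":-1,"xyz":[1.3,0.6,55],"angular":[0,0,0]},{"jaw":-1,"xyz":[1.3,0.6,55],"angular":[0,0,0]},{"jaw":-1,"xyz":[1.3,0.6,55],"angular":[0,0,0]}]'
python3 - <<'E'
from h import *
go((464,-264.5,150),(631,-20,150),(652,128.5,150),(652,128.5,60))
E
```

```text
clock: 9.68
eef_pos: [464.0, -264.9, 22.3]
tool_rot: [3.141, -0.001, 0.329]
force: [-0.5, 0.2, 6.3]
width: 15.7
gripper_force: 58.7
at [ 464.  -264.9   22.3] [ 3.141e+00 -1.000e-03  3.290e-01] w 15.7 F [-0.5  0.2  6.3] q [ 0.23  0.86  0.36  2.   -0.74  0.41 -0.07] t 9.68
(464, -264.5, 150) -> [   0.3   -0.3 -127.7]
(631, -20, 150) -> [ 237.2 -177.8 -127.6]
(652, 128.5, 150) -> [ 305.  -311.6 -127.7]
(652, 128.5, 60) -> [ 304.9 -311.7  -37.7]
```

```bash
python3 -m creep '[{"jaw":-1,"xyz":[0,0,-25],"angular":[0,0,0]},{"jaw":-1,"xyz":[0,0,-70],"angular":[0,0,0]},{"jaw":-1,"xyz":[20,-20,-120],"angular":[0,0,0]},{"jaw":-1,"xyz":[60,-61,-128],"angular":[0,0,0]},{"jaw":-1,"xyz":[100,-102,-128],"angular":[0,0,0]},{"jaw":-1,"xyz":[140,-143,-128],"angular":[0,0,0]},{"jaw":-1,"xyz":[180,-184,-128],"angular":[0,0,0]},{"jaw":-1,"xyz":[220,-225,-128],"angular":[0,0,0]},{"jaw":-1,"xyz":[260,-266,-128],"angular":[0,0,0]},{"jaw":-1,"xyz":[290,-297,-110],"angular":[0,0,0]},{"jaw":-1,"xyz":[305,-312,-70],"angular":[0,0,0]},{"jaw":-1,"xyz":[305,-312,-38],"angular":[0,0,0]}]'
python3 -m creep '[{"jaw":-1,"xyz":[0,0,0],"angular":[0,0,0]},{"jaw":-1,"xyz":[0,0,0],"angular":[0,0,0]}]'
python3 - <<'E'
from h import *
go((652,128.5,35.5))
im,d=viewer.get_image("scene");cv2.imwrite("pics/e.png",cv2.resize(im[180:290,200:320,::-1],(600,550)))
E
```

```text
clock: 11.18
eef_pos: [651.4, 132.8, 57.6]
tool_rot: [-3.14, -0.0, 0.333]
force: [-0.9, -1.4, -0.4]
width: 15.7
gripper_force: 58.8
clock: 11.42
eef_pos: [652.3, 128.4, 60.7]
tool_rot: [3.141, -0.002, 0.328]
force: [-0.6, -0.8, 0.0]
width: 15.5
gripper_force: 58.8
at [652.3 128.4  60.7] [ 3.141e+00 -2.000e-03  3.280e-01] w 15.5 F [-0.6 -0.8  0. ] q [-0.56  0.96  0.59  1.62 -0.7   0.78 -0.9 ] t 11.43
(652, 128.5, 35.5) -> [-0.3 -0.2 25.2]
```

View pics/e.png

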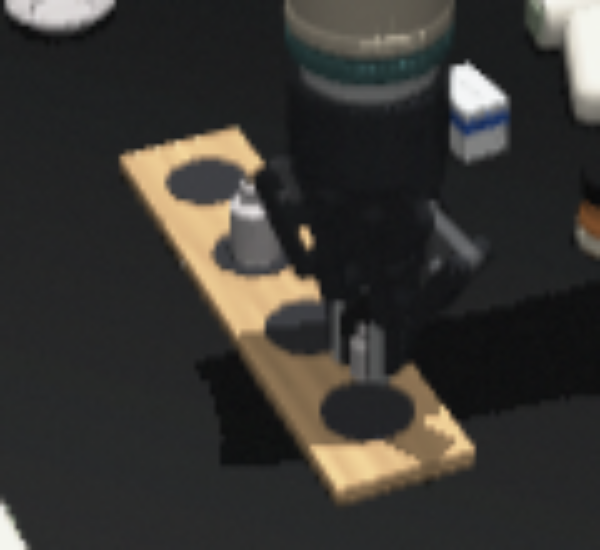

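The w50 is held upright over the fourth felt (held at crop 358,358). Lowering.

```bash
python3 -m creep '[{"jaw":-1,"xyz":[0,0,13],"angular":[0,0,0]},{"jaw":-1,"xyz":[0,0,21],"angular":[0,0,0]},{"jaw":-1,"xyz":[0,0,23.5],"angular":[0,0,0]},{"jaw":-1,"xyz":[0,0,24.5],"angular":[0,0,0]},{"jaw":-1,"xyz":[0,0,25],"angular":[0,0,0]},{"jaw":-1,"xyz":[0,0,25],"angular":[0,0,0]}]'
```

```text
clock: 12.22
eef_pos: [651.7, 129.2, 34.5]
tool_rot: [3.141, -0.0, 0.329]
force: [0.0, 0.1, -1.2]
width: 15.5
gripper_force: 58.8
```

```bash
python3 -m creep '[{"jaw":-1,"xyz":[0,0,0.5],"angular":[0,0,0]},{"jaw":-1,"xyz":[0,0,1],"angular":[0,0,0]},{"jaw":-1,"xyz":[0,0,1],"angular":[0,0,0]}]'
```

```text
clock: 12.6
eef_pos: [651.7, 129.2, 34.3]
tool_rot: [-3.141, -0.001, 0.329]
force: [-1.8, -0.5, 6.7]
width: 15.4
gripper_force: 59.5
```

Touching down (6.7 N). Release and rise.

```bash
python3 -m creep '[{"jaw":-1,"xyz":[0,0,0.3],"angular":[0,0,0]},{"jaw":-0.2,"xyz":[0,0,0.3],"angular":[0,0,0]},{"jaw":-0.2,"xyz":[0,0,0.3],"angular":[0,0,0]},{"jaw":-0.2,"xyz":[0,0,0],"angular":[0,0,0]},{"jaw":-0.2,"xyz":[0,0,-20],"angular":[0,0,0]},{"jaw":-0.2,"xyz":[0,0,-60],"angular":[0,0,0]},{"jaw":0,"xyz":[0,0,-100],"angular":[0,0,0]},{"jaw":0,"xyz":[0,0,-100],"angular":[0,0,0]}]'
python3 - <<'E'
from h import *
go((468.5,162,90),(468.5,162,23))
im,d=viewer.get_image("scene");cv2.imwrite("pics/f.png",cv2.resize(im[180:290,200:320,::-1],(600,550)))
E
```

```text
clock: 13.6
eef_pos: [654.4, 128.8, 138.4]
tool_rot: [3.14, -0.008, 0.329]
force: [0.7, 0.0, 0.0]
width: 42.8
gripper_force: 0.0
at [654.4 128.8 138.4] [ 3.14  -0.008  0.329] w 42.8 F [0.7 0.  0. ] q [-0.59  0.87  0.66  1.58 -0.64  0.9  -0.95] t 13.6
(468.5, 162, 90) -> [-165.6  -91.5   46.9]
(468.5, 162, 23) -> [-166.1  -91.6  113.9]
```

View pics/f.png

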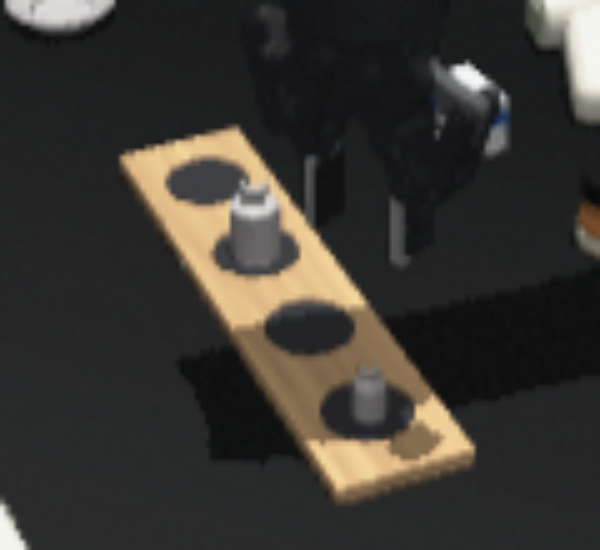

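w50 stands upright on the fourth rest (base at crop 370,418, felt centre 367,411), about 3 mm off. Next is w100.

```bash
python3 -m creep '[{"jaw":0,"xyz":[-50,-27,0],"angular":[0,0,0]},{"jaw":0,"xyz":[-100,-55,10],"angular":[0,0,0]},{"jaw":0,"xyz":[-150,-83,20],"angular":[0,0,0]},{"jaw":0,"xyz":[-166,-91.5,40],"angular":[0,0,0]},{"jaw":0,"xyz":[-166,-91.5,60],"angular":[0,0,0]},{"jaw":0,"xyz":[-166,-91.5,60],"angular":[0,0,0]},{"jaw":0,"xyz":[-166,-91.5,60],"angular":[0,0,0]}]'
python3 - <<'E'
from h import *
go((468.5,162,23))
im,d=viewer.get_image("scene");cv2.imwrite("pics/g.png",cv2.resize(im[190:290,290:420,::-1],(650,500)))
E
```

```text
clock: 14.52
eef_pos: [465.3, 161.9, 73.6]
tool_rot: [3.141, -0.0, 0.328]
force: [-0.4, 0.4, -0.3]
width: 42.7
gripper_force: 0.0
at [465.3 161.9  73.6] [ 3.141 -0.     0.328] w 42.7 F [-0.4  0.4 -0.3] q [-0.72  0.77  0.51  2.1  -0.82  0.48 -0.83] t 14.53
(468.5, 162, 23) -> [ 3.1  0.9 50.6]
```

View pics/g.png

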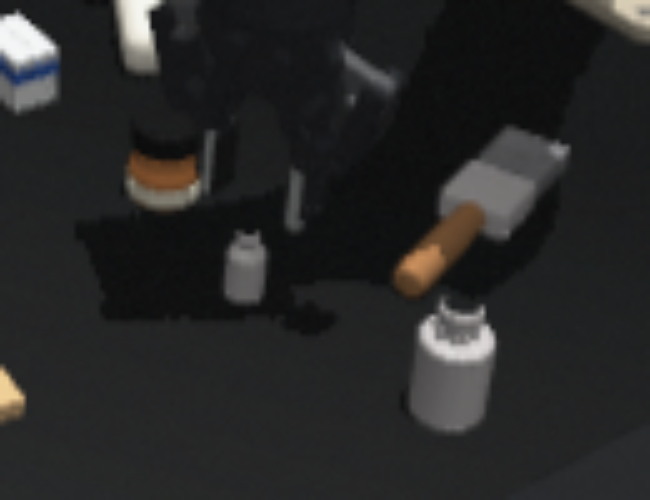

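The w100 (crop 245,270) is between and below the fingers, and the jar (165,170) is clear.

```bash
python3 -m creep '[{"jaw":0,"xyz":[3,1,30],"angular":[0,0,0]},{"jaw":0,"xyz":[3,1,45],"angular":[0,0,0]},{"jaw":0,"xyz":[3,1,50],"angular":[0,0,0]},{"jaw":0,"xyz":[3,1,50],"angular":[0,0,0]},{"jaw":-1,"xyz":[3,1,50],"angular":[0,0,0]},{"jaw":-1,"xyz":[3,1,50],"angular":[0,0,0]},{"jaw":-1,"xyz":[3,1,50],"angular":[0,0,0]},{"jaw":-1,"xyz":[3,1,50],"angular":[0,0,0]},{"jaw":-1,"xyz":[3,1,50],"angular":[0,0,0]}]'
python3 - <<'E'
from h import *
go((468.5,162,120),(641.5,54.3,120),(641.5,54.3,60))
E
```

```text
clock: 15.7
eef_pos: [468.6, 162.3, 24.2]
tool_rot: [-3.142, -0.002, 0.329]
force: [0.2, -0.7, 6.3]
width: 20.2
gripper_force: 58.7
at [468.6 162.3  24.2] [-3.142e+00 -2.000e-03  3.290e-01] w 20.2 F [ 0.2 -0.7  6.3] q [-0.64  0.85  0.39  2.1  -0.91  0.37 -0.75] t 15.7
(468.5, 162, 120) -> [ -0.    0.3 -95.8]
(641.5, 54.3, 120) -> [129.  158.  -95.6]
(641.5, 54.3, 60) -> [128.9 158.  -35.6]
```

```bash
python3 -m creep '[{"jaw":-1,"xyz":[0,0,-25],"angular":[0,0,0]},{"jaw":-1,"xyz":[0,0,-75],"angular":[0,0,0]},{"jaw":-1,"xyz":[30,37,-96],"angular":[0,0,0]},{"jaw":-1,"xyz":[65,80,-96],"angular":[0,0,0]},{"jaw":-1,"xyz":[100,122,-96],"angular":[0,0,0]},{"jaw":-1,"xyz":[129,158,-90],"angular":[0,0,0]},{"jaw":-1,"xyz":[129,158,-60],"angular":[0,0,0]},{"jaw":-1,"xyz":[129,158,-36],"angular":[0,0,0]},{"jaw":-1,"xyz":[129,158,-36],"angular":[0,0,0]},{"jaw":-1,"xyz":[129,158,-36],"angular":[0,0,0]}]'
python3 - <<'E'
from h import *
go((641.5,54.3,36.5))
E
```

```text
clock: 16.95
eef_pos: [641.7, 54.3, 60.3]
tool_rot: [3.141, -0.001, 0.329]
force: [1.0, -0.6, -0.2]
width: 19.6
gripper_force: 59.0
at [641.7  54.3  60.3] [ 3.141e+00 -1.000e-03  3.290e-01] w 19.6 F [ 1.  -0.6 -0.2] q [-0.45  0.94  0.58  1.68 -0.71  0.74 -0.76] t 16.95
(641.5, 54.3, 36.5) -> [-0.2 -0.1 23.8]
```

```bash
python3 -m creep '[{"jaw":-1,"xyz":[0,0,13],"angular":[0,0,0]},{"jaw":-1,"xyz":[0,0,20],"angular":[0,0,0]},{"jaw":-1,"xyz":[0,0,22],"angular":[0,0,0]},{"jaw":-1,"xyz":[0,0,23],"angular":[0,0,0]},{"jaw":-1,"xyz":[0,0,23.5],"angular":[0,0,0]},{"jaw":-1,"xyz":[0,0,23.5],"angular":[0,0,0]}]'
```

```text
clock: 17.7
eef_pos: [641.1, 54.2, 36.3]
tool_rot: [-3.141, -0.0, 0.329]
force: [-2.2, 0.6, 3.8]
width: 20.0
gripper_force: 59.5
```

Contact made. Release and rise.

```bash
python3 -m creep '[{"jaw":-1,"xyz":[0,0,0.4],"angular":[0,0,0]},{"jaw":-0.2,"xyz":[0,0,0.4],"angular":[0,0,0]},{"jaw":-0.2,"xyz":[0,0,0.4],"angular":[0,0,0]},{"jaw":-0.2,"xyz":[0,0,0],"angular":[0,0,0]},{"jaw":-0.2,"xyz":[0,0,-20],"angular":[0,0,0]},{"jaw":-0.2,"xyz":[0,0,-60],"angular":[0,0,0]},{"jaw":0.3,"xyz":[0,0,-105],"angular":[0,0,0]},{"jaw":0.4,"xyz":[0,0,-105],"angular":[0,0,0]}]'
python3 - <<'E'
from h import *
go((442,291.2,115),(442,291.2,26))
im,d=viewer.get_image("scene");cv2.imwrite("pics/i.png",cv2.resize(im[180:290,200:320,::-1],(600,550)))
E
```

```text
clock: 18.7
eef_pos: [644.1, 53.6, 146.1]
tool_rot: [3.139, -0.008, 0.329]
force: [-0.1, 0.2, -0.7]
width: 59.4
gripper_force: 0.0
at [644.1  53.6 146.1] [ 3.139 -0.008  0.329] w 59.4 F [-0.1  0.2 -0.7] q [-0.5   0.84  0.66  1.64 -0.63  0.88 -0.83] t 18.7
(442, 291.2, 115) -> [-114.9 -290.2   29.3]
(442, 291.2, 26) -> [-115.7 -290.5  118.3]
```

View pics/i.png

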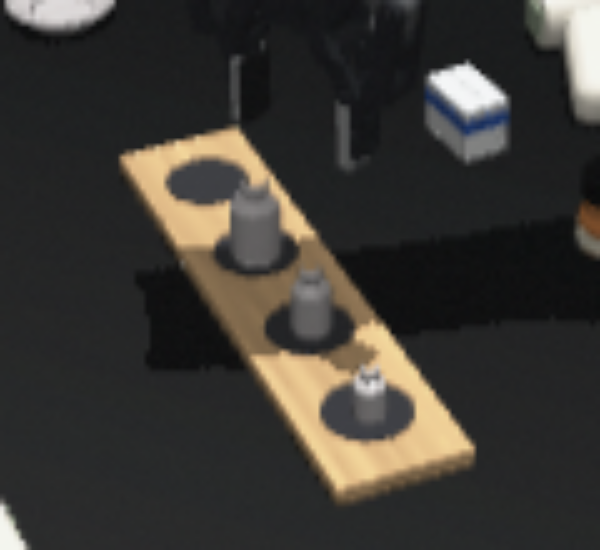

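w100 is centred on the third rest (base about 310,330, felt centre 310,327). Next is w500.

```bash
python3 -m creep '[{"jaw":0.4,"xyz":[-21,-53,0],"angular":[0,0,0]},{"jaw":0.4,"xyz":[-43,-108,0],"angular":[0,0,0]},{"jaw":0.4,"xyz":[-65,-164,5],"angular":[0,0,0]},{"jaw":0.4,"xyz":[-87,-220,10],"angular":[0,0,0]},{"jaw":0.4,"xyz":[-107,-270,20],"angular":[0,0,0]},{"jaw":0.4,"xyz":[-115,-290,29],"angular":[0,0,0]},{"jaw":0.4,"xyz":[-115,-290,29],"angular":[0,0,0]},{"jaw":0.4,"xyz":[-115,-290,29],"angular":[0,0,0]}]'
python3 - <<'E'
from h import *
go((442,291.2,26))
im,d=viewer.get_image("scene");cv2.imwrite("pics/j.png",cv2.resize(im[190:290,310:440,::-1],(650,500)))
E
```

```text
clock: 19.75
eef_pos: [440.4, 289.8, 112.2]
tool_rot: [3.14, -0.002, 0.326]
force: [0.6, 0.1, 0.3]
width: 59.8
gripper_force: 0.0
at [440.4 289.8 112.2] [ 3.14e+00 -2.00e-03  3.26e-01] w 59.8 F [0.6 0.1 0.3] q [-1.04  0.76  0.64  1.99 -0.76  0.64 -1.14] t 19.75
(442, 291.2, 26) -> [ 1.8 -1.  86.2]
```

View pics/j.png

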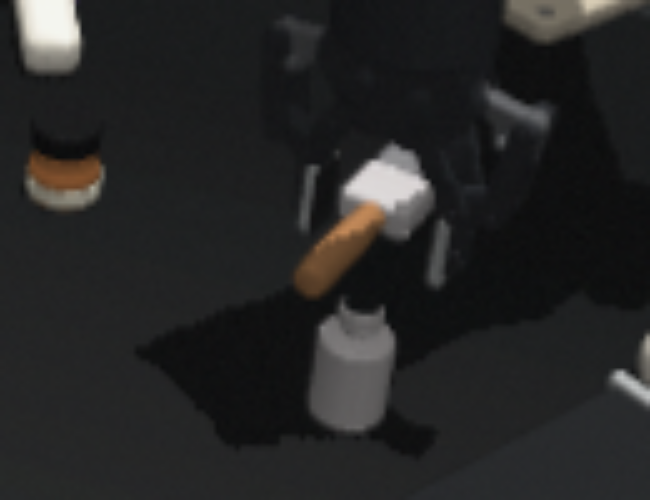

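The w500 (crop 350,370) is below the gap, and the brush behind it is clear.

```bash
python3 -m creep '[{"jaw":0.4,"xyz":[2,-1,40],"angular":[0,0,0]},{"jaw":0.4,"xyz":[2,-1,70],"angular":[0,0,0]},{"jaw":0.4,"xyz":[2,-1,84],"angular":[0,0,0]},{"jaw":0.4,"xyz":[2,-1,85],"angular":[0,0,0]},{"jaw":0.4,"xyz":[2,-1,85],"angular":[0,0,0]},{"jaw":-1,"xyz":[2,-1,85],"angular":[0,0,0]},{"jaw":-1,"xyz":[2,-1,85],"angular":[0,0,0]},{"jaw":-1,"xyz":[2,-1,85],"angular":[0,0,0]},{"jaw":-1,"xyz":[2,-1,85],"angular":[0,0,0]},{"jaw":-1,"xyz":[2,-1,85],"angular":[0,0,0]}]'
python3 - <<'E'
from h import *
go((443,291,150),(621,-94.5,150),(621,-94.5,64))
E
```

```text
clock: 21.05
eef_pos: [441.8, 292.3, 28.2]
tool_rot: [3.14, -0.003, 0.328]
force: [0.5, -2.3, 6.9]
width: 36.6
gripper_force: 59.6
at [441.8 292.3  28.2] [ 3.14e+00 -3.00e-03  3.28e-01] w 36.6 F [ 0.5 -2.3  6.9] q [-0.95  0.88  0.48  2.01 -0.9   0.47 -1.03] t 21.05
(443, 291, 150) -> [   1.1    1.8 -121.8]
(621, -94.5, 150) -> [  45.5  424.1 -121. ]
(621, -94.5, 64) -> [ 45.2 424.  -35. ]
```

```bash
python3 -m creep '[{"jaw":-1,"xyz":[0,0,-20],"angular":[0,0,0]},{"jaw":-1,"xyz":[0,0,-60],"angular":[0,0,0]},{"jaw":-1,"xyz":[1,15,-105],"angular":[0,0,0]},{"jaw":-1,"xyz":[6,55,-122],"angular":[0,0,0]},{"jaw":-1,"xyz":[11,100,-122],"angular":[0,0,0]},{"jaw":-1,"xyz":[16,148,-122],"angular":[0,0,0]},{"jaw":-1,"xyz":[21,196,-122],"angular":[0,0,0]},{"jaw":-1,"xyz":[26,244,-122],"angular":[0,0,0]},{"jaw":-1,"xyz":[31,292,-122],"angular":[0,0,0]},{"jaw":-1,"xyz":[36,340,-122],"angular":[0,0,0]},{"jaw":-1,"xyz":[41,385,-122],"angular":[0,0,0]},{"jaw":-1,"xyz":[45,418,-122],"angular":[0,0,0]}]'
python3 -m creep '[{"jaw":-1,"xyz":[0,6,0],"angular":[0,0,0]},{"jaw":-1,"xyz":[0,6,25],"angular":[0,0,0]},{"jaw":-1,"xyz":[0,6,60],"angular":[0,0,0]},{"jaw":-1,"xyz":[0,6,80],"angular":[0,0,0]},{"jaw":-1,"xyz":[0,6,85],"angular":[0,0,0]},{"jaw":-1,"xyz":[0,6,85],"angular":[0,0,0]},{"jaw":-1,"xyz":[0,6,85],"angular":[0,0,0]}]'
python3 - <<'E'
from h import *
go((621,-94.5,40.2))
im,d=viewer.get_image("scene");cv2.imwrite("pics/k.png",cv2.resize(im[170:280,200:320,::-1],(600,550)))
E
```

```text
clock: 22.55
eef_pos: [617.6, -89.7, 148.6]
tool_rot: [3.142, 0.001, 0.327]
force: [0.4, 0.8, -4.9]
width: 36.4
gripper_force: 61.4
clock: 23.42
eef_pos: [620.6, -93.8, 65.0]
tool_rot: [3.14, -0.002, 0.329]
force: [0.0, 0.1, -3.3]
width: 36.4
gripper_force: 61.5
at [620.6 -93.8  65. ] [ 3.14e+00 -2.00e-03  3.29e-01] w 36.4 F [ 0.   0.1 -3.3] q [-0.22  0.91  0.56  1.73 -0.7   0.71 -0.53] t 23.43
(621, -94.5, 40.2) -> [ 0.1  0.8 24.8]
```

View pics/k.png

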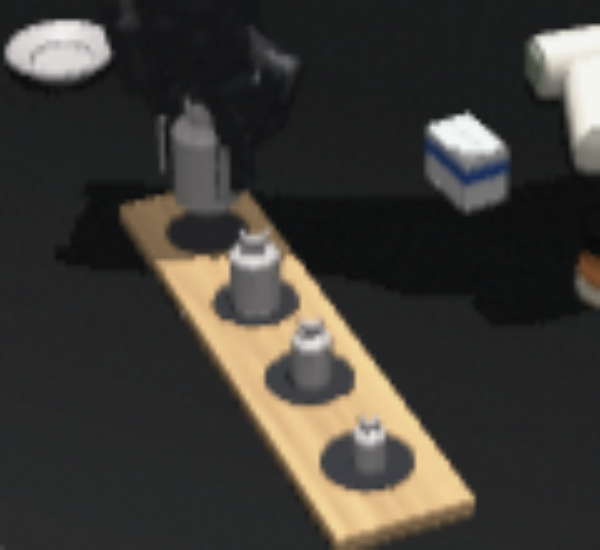

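The w500 is over the first rest (bottom at crop 203,205), perhaps tilted a few degrees. I'll lower it until it touches.

```bash
python3 -m creep '[{"jaw":-1,"xyz":[0,0.5,13],"angular":[0,0,0]},{"jaw":-1,"xyz":[0,0.5,20],"angular":[0,0,0]},{"jaw":-1,"xyz":[0,0.5,22],"angular":[0,0,0]},{"jaw":-1,"xyz":[0,0.5,23],"angular":[0,0,0]},{"jaw":-1,"xyz":[0,0.5,24],"angular":[0,0,0]},{"jaw":-1,"xyz":[0,0.5,24],"angular":[0,0,0]}]'
```

```text
clock: 24.22
eef_pos: [619.9, -94.2, 40.4]
tool_rot: [3.141, -0.0, 0.329]
force: [-1.3, 0.1, -0.6]
width: 36.8
gripper_force: 61.9
```

```bash
python3 -m creep '[{"jaw":-1,"xyz":[0,0,0.5],"angular":[0,0,0]},{"jaw":-1,"xyz":[0,0,0.9],"angular":[0,0,0]},{"jaw":-1,"xyz":[0,0,0.9],"angular":[0,0,0]}]'
python3 - <<'E'
from h import *
im,d=viewer.get_image("scene");cv2.imwrite("pics/l.png",cv2.resize(im[170:230,210:270,::-1],(600,600)))
E
```

```text
clock: 24.6
eef_pos: [620.0, -94.1, 40.3]
tool_rot: [-3.141, -0.001, 0.329]
force: [-4.4, -0.3, 7.8]
width: 36.6
gripper_force: 62.8
```

View pics/l.png

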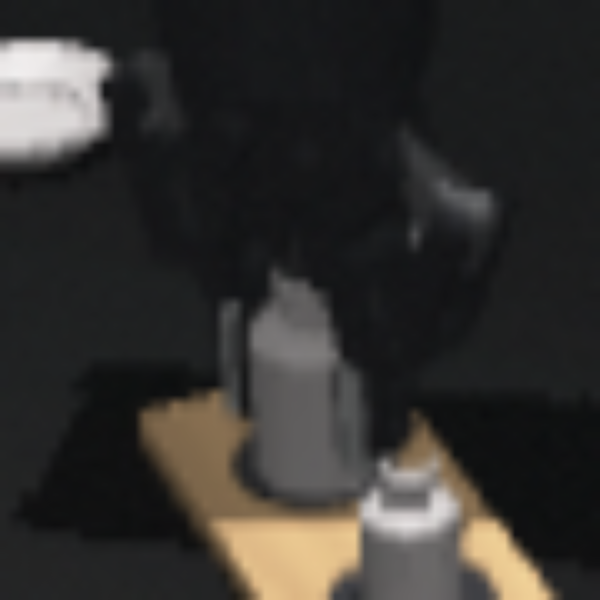

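It stands flat and central on the first rest (base about crop 303,485). Releasing.

```bash
python3 -m creep '[{"jaw":0.05,"xyz":[0,0,0.5],"angular":[0,0,0]},{"jaw":0.15,"xyz":[0,0,0.5],"angular":[0,0,0]},{"jaw":0.15,"xyz":[0,0,0],"angular":[0,0,0]},{"jaw":0.15,"xyz":[0,0,-15],"angular":[0,0,0]},{"jaw":0.15,"xyz":[0,0,-50],"angular":[0,0,0]},{"jaw":0.15,"xyz":[0,0,-110],"angular":[0,0,0]},{"jaw":0.15,"xyz":[-60,0,-150],"angular":[0,0,0]},{"jaw":0.15,"xyz":[-110,30,-150],"angular":[0,0,0]},{"jaw":0.15,"xyz":[-130,80,-150],"angular":[0,0,0]},{"jaw":0.15,"xyz":[-140,140,-150],"angular":[0,0,0]},{"jaw":0.15,"xyz":[-140,190,-150],"angular":[0,0,0]},{"jaw":0.15,"xyz":[-140,190,-150],"angular":[0,0,0]}]'
python3 - <<'E'
from h import *
go()
im,d=viewer.get_image("scene");t,_=viewer.get_image("top")
cv2.imwrite("pics/m.png",np.hstack([cv2.resize(im[170:290,200:340,::-1],(400,343)),cv2.resize(t[150:270,200:340,::-1],(400,343))]))
for k in ("jar",):print(locate("top",k),locate("scene",k))
for n in ("top","scene"):
    print(n,[locate(n,"w500",12)])
E
```

```text
clock: 26.15
eef_pos: [548.2, -324.6, 190.3]
tool_rot: [3.136, 0.0, 0.323]
force: [-0.9, 0.6, -0.3]
width: 49.4
gripper_force: 0.0
at [ 548.2 -324.6  190.3] [3.136 0.    0.323] w 49.4 F [-0.9  0.6 -0.3] q [ 0.12  0.76  0.65  1.63 -0.55  0.93 -0.28] t 26.15
[(0.51, [252.1, 254.9], 182, [449.2, 65.1])] [(0.62, [322.6, 221.2], 284, [448.3, 69.1])]
top [[(0.55, [257.8, 186.4], 59, [640.1, 55.4]), (0.47, [311.1, 194.7], 163, [620.9, -93.6]), (0.23, [284.7, 193.7], 92, [621.5, -20.2])]]
scene [[(0.52, [241.0, 208.4], 248, [617.1, -92.2]), (0.52, [273.1, 258.7], 59, [660.2, 145.1]), (0.48, [250.6, 224.2], 154, [633.3, -10.5])]]
```

View pics/m.png

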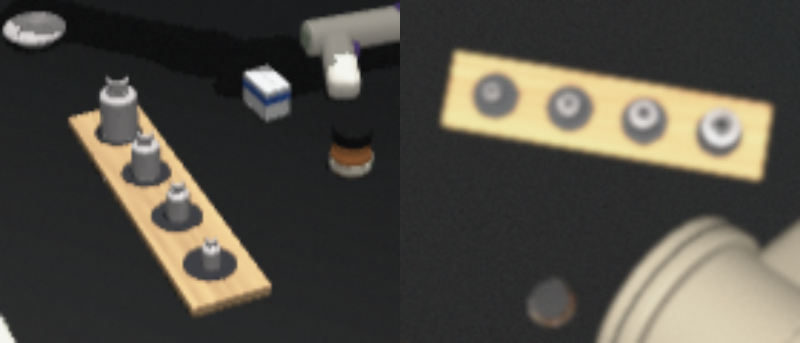

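All four weights stand upright and centred in order of size: in the left panel w500 is at (118,115), then w200, w100, and w50 at (210,255). The jar has not moved. Handing in.

```bash
python3 -c "
from cell import ctrl
print(ctrl.finish_job())"
```

```text
the job is handed in; nothing more can be done
None
```

I handed the job in at about 26 s of robot time: all four weights stand upright near the middle of their rests (w50 about 3 mm off), w500 nearest the balance down to w50 at the far end, jar in place; the hand-in gave no verdict.

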